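# Fit the filter and hold the bleed coupler on the drip-watering head

### The arm

A 6-joint arm with a two-finger parallel gripper is mounted at the origin on the work surface. World frame = base frame: x ahead of the robot, y to its left, z up, the work surface at z = 0. Lengths are in mm, angles in degrees, forces in N, time in s.
With the tool pointing down it reaches from about 375 to 825 mm from the base axis. Payload 5.5 kg.
Tool frame: the origin (TCP) lies between the finger pads; the fingertips stand 14 mm ahead of it and the grasp point (between the pads) lies 5 mm behind it; z points along the fingers, y is the line along which they close (so a half turn about z gives the same grasp; the last joint's range is limited). The gripper opens to 85 mm and grips with 20 to 120 N. Pads are 22 mm wide; open, the fingers measure 114 mm over their backs; the gripper's body (76 mm by 85 mm) begins 54 mm behind the grasp point. The pads swing forward as they close: fully open they stand 13 mm farther back than shut.
Start: joints at [-77.292, 17.962, -2.699, 69.339, 0, 90], TCP at [131.988, -585.298, 245.299] pointing down, gripper open.
Joint ranges: [-152.73, 152.73], [-39.44, 99.34], [-58.76, 71.6], [-118.89, 123.64], [-81.53, 83.1], [-180, 180]. Speed limits (degrees/s): [136.94, 136.94, 172.46, 180, 180, 180].

### API

Orientations are given as [roll, pitch, yaw] about the fixed x, y, z axes, in that order (R = Rz(yaw) Ry(pitch) Rx(roll)).
In Python, from cell import bot gives the robot as it stands.
- The arm moves only by the tool drive_tool, never from a script. Its argument "commands" is a list of rows, each a list of 7 numbers: the shift along the tool's x, y, z in m, then the turn, a rotation vector about the tool's x, y, z in degrees, then the finger opening in m, from 0 to 0.0854. In form: [[dx, dy, dz, ax, ay, az, claw], ...]. A call has 1 to 20 rows; each row shifts and turns the commanded pose from where the row before left it, along the tool's axes as they then stand; what a row does not reach is not made up. A row lasts 1/10 s, in which the tool goes at most 50 mm and 8.59 degrees, less where a joint would pass 70% of its speed; a pose out of reach is approached as far as the arm can. A call with a gripper value outside its range is refused whole. The fingers move at their own pace and stop on an object; "newtons" is the grip in N (left out, the last holds). Time passes only in rows, so rows that do not move let the fingers close. It gives the time, the measured TCP pose, the force, the opening and the grip force at its end, in the units of the state.
- bot.get_state(): the state, without advancing time (a new reading comes with each control period).
- bot.snapshot(name): name is "scene" or "top" or "wrist"; returns a dict with "pixels" (384x512x3 uint8, red, green, blue), "z_map" (384x512 float32, mm along the optical axis (not along the pixel's ray), 0 where there is no reading), "mtx" (3x3 intrinsics, pixels), "extrinsics" (4x4, takes a point from camera to world coordinates). Camera axes: x right, y down, z forward; pixel columns grow to the right and rows downward; lengths in mm; the calibration is good to about 2 mm. A picture is of the moment at which its call begins.
- bot.hand_in(): hands the job in; it is judged then, once.
Trained networks look in the newest picture that a camera, given by its name, has taken for a name from the list of things; names that differ only in an ending like _2 or _b are one class to them, and where a whole thing is asked for, a point or a joint stands for the part that bears it (a point fixed in the world has none). Each returns a list of dicts, best first, with "confidence" (0 to 1); they miss things now and then, are a little off and sometimes report something else, mostly with a low value. They report only what shows in the picture. A call takes as long as a camera call. They do not tell look-alikes from the thing itself.
- bot.outline_of(camera, target): "region" (384x512 bool, what is visible of it) and "pixel" ([row, column] in pixels, amid what is visible of it).
The state is a dict: "clock": time; "joint_pos": joint angles; "joint_velocities": joint speeds; "joint_torque": joint torques, N m; "tcp_pos": TCP position; "ee_rot": TCP orientation; "force": force on the tool from outside, world axes, zero at the start; "wrist_torque": the same for the moment, N m; "gripper_width": finger opening in mm; "grasp_force": force on a finger pad.
Only numpy, scipy, OpenCV 4.12 (cv2) and the standard library are available. Lean on these libraries where they do the work, as an engineer would, in place of code of your own. Each camera call takes 0.05 s, during which the arm holds its last target. There are 200 camera calls.

### The job

Get the drip-watering head ready for the seedlings: take the flat filter panel out of its wooden drying rack and slide it all the way down into the slot of the metal housing, and let it go. Then take the bleed coupler and press it squarely onto the slanted nipple until it snaps on and its mouth meets the collar, so that the sprung valve pin is pushed fully in; finish there, still gripping the coupler and holding it pressed down against the spring. Leave the pots, mister and trowel where they are.

Things in the scene. Friction and masses are not known exactly. Their poses are not given: they have to be found in the camera images.
- filter_mid (a point): Centre of the filter panel: loose flat white plastic plate with a grey mesh field low down, 50 mm wide (x) x 8 mm thick (y) x 84 mm tall (z, up), 60 g. Starts upright in the drying rack's slot, its bottom 10 mm above the table. Grip it across its thickness near the top: only its upper 36 mm stand out of the housing when it is home.
- rack: Fixed wooden drying rack, block 100 (x) x 80 (y) x 34 mm high, origin under its centre; the panel stands in a 24 mm deep slot in its top (53 mm along x, 11 mm along y), so the panel must be lifted 25 mm or more to come free.
- slot_mouth (a point): Centre of the mouth of the filter slot in the top face (70 mm up) of the fixed aluminium housing. Slot 54 mm along x, 10 mm along y, 48 mm deep (z is up), 3 mm chamfer. The panel fits with its x along the slot's x, either way round; home, its centre is 6 mm below this point. Housing 110 (x) x 180 (y) x 70 mm; its centre lies 58 mm along -y.
- nipple_seat (a point): Centre of the 40 mm collar face at the foot of the fixed steel nipple; z points up along the nipple, which leans 0.48 rad from vertical to the housing's -x side. Along z: nipple 18 mm thick to 27 mm, tapering to 10 mm at 34 mm, then the 8 mm thick sprung valve pin to 50 mm. Three sprung balls stand out 3 mm at 14 mm. In the housing frame, from slot_mouth: +1 mm x, -108 mm y, +18 mm z.
- coupler_mid (a point): Middle of the bleed coupler: loose, 200 g, 92 mm tall, standing mouth down on the table; z points from mouth to top, the mouth is 46 mm below. Lower 42 mm: round brass skirt 40 mm across with a flat shoulder on top; upper 50 mm: square dark steel grip 28 x 28 mm, flats facing x and y. Grip the flats with the fingertips just above the shoulder. It fits the nipple at any turn about its axis.
- coupler_mouth (a point): Centre of the coupler's open lower end, z to its top. A 5 mm high lip with a 20.4 mm opening, behind it a 27 mm wide chamber, ceiling 36 mm above the mouth. The lip rides over the balls (about 10 N) from 18 to 7 mm above the collar, then has snapped on; the ceiling meets the pin with the mouth 14 mm above the collar. With the mouth at the collar the spring pushes back with about 12 N.
- valve_pin (a joint): How far the valve pin is pushed in, m: 0 free, about 0.014 with the coupler's mouth on the collar. Spring 4 N + 0.6 N per mm; released, the coupler springs back about 6 mm and the pin with it.
- pot_a: Bystander, to be left alone: largest terracotta pot, 112 mm across the rim, 90 mm high (leaves to 115 mm); origin under its centre.
- pot_b: Bystander, to be left alone: middle terracotta pot, 90 mm across, 72 mm high; origin under its centre.
- pot_c: Bystander, to be left alone: smallest terracotta pot, 73 mm across, 59 mm high; origin under its centre.
- mister: Bystander, to be left alone: plastic plant mister with a press trigger, 76 mm across, 166 mm high; origin under its centre.
- trowel: Bystander, to be left alone: trowel lying flat, wooden grip and steel blade, 310 mm long, 28 mm high; origin under its centre (where the blade's neck begins, grip along -x).
Mind the look-alikes: they are no part of the job. What is meant by the part that bears coupler_mid is not red, and is the smaller of those in its own colour.

How it is judged (in metres and radians):
On the way, in this order (a step that is already met when the one before it is completed fails the run):
1. the filter panel is fully home in the housing's slot and let go (z of filter_mid in the frame of slot_mouth between -0.01 and -0.002 m and horizontal distance between filter_mid and slot_mouth below 0.005 m and angle between filter_mid's own z axis and vertical below 0.1 rad and angle between the y axis of filter_mid and the y axis of slot_mouth, either way round below 0.12 rad and contact force between the fingers and filter below 0.1 N), for 0.2 s.
2. the coupler sits squarely on the nipple, its lip snapped past the balls (x of coupler_mouth in the frame of nipple_seat between -0.004 and 0.004 m and y of coupler_mouth in the frame of nipple_seat between -0.004 and 0.004 m and angle between the z axis of coupler_mouth and the z axis of nipple_seat, either way round below 0.12 rad and z of coupler_mid in the frame of nipple_seat above 0.03 m and z of coupler_mouth in the frame of nipple_seat below 0.0065 m), for 0.1 s.
At the end, for the whole second after the job is handed in: Filter home in the slot (centre 2-10 mm below the mouth, within 5 mm sideways, 0.1 rad) and untouched; coupler on the nipple within 4 mm and 0.12 rad, mouth under 3 mm above the collar, pin pushed in over 11 mm, fingers still holding the coupler (over 3 N) (all of step 1 and x of coupler_mouth in the frame of nipple_seat between -0.004 and 0.004 m and y of coupler_mouth in the frame of nipple_seat between -0.004 and 0.004 m and angle between the z axis of coupler_mouth and the z axis of nipple_seat, either way round below 0.12 rad and z of coupler_mid in the frame of nipple_seat above 0.03 m and z of coupler_mouth in the frame of nipple_seat below 0.003 m and value of joint valve_pin above 0.011 m and contact force between the fingers and coupler above 3 N); the arm keeps its last pose, push and grip.
It fails at once if a pot, the mister or the trowel is moved more than 30 mm or knocked over (distance of any of pot_a, pot_b, pot_c, mister, trowel from where it was at the start of the episode above 0.03 m or angle between any of pot_a, pot_b, pot_c, mister, trowel's own z axis and vertical above 0.5 rad).
It also fails if it takes over 61 s, if anything falls off the work surface, if the arm or the gripper's body presses on something with over 40 N, if the wrist force passes 120 N, or if a joint passes its speed limit or range.

## Working session

There is one attempt and no reset: what is moved stays moved. The work goes in short steps, Python scripts to look and compute and a tool call to move; the robot and the scene stay as the last step left them, time stands still between calls to the robot, and variables do not carry over. Pictures are saved under pics/ and viewed, at most 10 in all, crops included, and the job is handed in when it is done.

Besides the shell and the picture viewer there is one more tool, called after "Call:" by a JSON object that holds its "op" and its "data", one argument or row to a line. drive_tool: Moves the arm, as the interface text tells. Its arguments: {"type":"object","properties":{"commands":{"type":"array","items":{"type":"array","items":{"type":"number"}}},"newtons":{"type":"number"}},"required":["commands"]}

```bash
mkdir -p pics; cat > h.py <<'E'
import numpy as np, cv2
from cell import bot
def cloud(s):
    z=s["z_map"].astype(float); K=s["mtx"]; v,u=np.indices(z.shape)
    P=np.stack([(u-K[0,2])/K[0,0]*z,(v-K[1,2])/K[1,1]*z,z],-1)
    T=np.array(s["extrinsics"]); W=P@T[:3,:3].T+T[:3,3]; W[z==0]=np.nan
    return W
E
python3 - <<'E'
from h import *
ims=[]
for c in ("scene","top"):
    s=bot.snapshot(c); W=cloud(s); np.save(c+".npy",W); cv2.imwrite(c+".png",s["pixels"][:,:,::-1]); ims.append(s["pixels"][:,:,::-1])
    for t in ("filter_mid","rack","slot_mouth","coupler_mid","nipple_seat","pot_a","mister","trowel"):
        for d in bot.outline_of(c,t):
            if d["confidence"]<.2: continue
            p=W[d["region"]]; p=p[~np.isnan(p[:,0])]
            print(c,t,round(d["confidence"],2),np.round(d["pixel"]),len(p),np.round(np.percentile(p,[3,50,97],axis=0)).tolist() if len(p) else "")
cv2.imwrite("pics/a.png",cv2.resize(np.vstack(ims),None,fx=.78,fy=.78))
cv2.imwrite("pics/s.png",cv2.resize(ims[0],(784,588)));cv2.imwrite("pics/t.png",cv2.resize(ims[1],(784,588)))
print(bot.get_state())
E
```

```text
scene filter_mid 0.75 [268. 182.] 410 [[508.0, -317.0, 33.0], [533.0, -314.0, 67.0], [555.0, -307.0, 95.0]]
scene slot_mouth 0.94 [206. 270.] 2914 [[523.0, -51.0, 3.0], [598.0, -5.0, 66.0], [654.0, 129.0, 95.0]]
scene coupler_mid 0.74 [158. 257.] 254 [[426.0, 232.0, 9.0], [448.0, 241.0, 47.0], [461.0, 262.0, 94.0]]
scene coupler_mid 0.74 [149. 236.] 287 [[342.0, 228.0, 5.0], [365.0, 238.0, 53.0], [376.0, 257.0, 94.0]]
scene coupler_mid 0.73 [137. 263.] 465 [[345.0, 268.0, 1.0], [438.0, 329.0, 73.0], [453.0, 452.0, 124.0]]
scene nipple_seat 0.79 [200. 259.] 242 [[561.0, -24.0, 71.0], [582.0, -11.0, 90.0], [604.0, 10.0, 121.0]]
scene pot_a 0.85 [190. 195.] 493 [[339.0, -42.0, 2.0], [376.0, -21.0, 58.0], [401.0, 21.0, 74.0]]
scene pot_a 0.77 [294. 250.] 1413 [[663.0, -326.0, 2.0], [711.0, -297.0, 73.0], [744.0, -243.0, 92.0]]
scene trowel 0.91 [141. 272.] 450 [[233.0, 429.0, 3.0], [416.0, 444.0, 9.0], [514.0, 483.0, 29.0]]
top filter_mid 0.65 [196. 359.] 118 [[507.0, -315.0, 32.0], [530.0, -307.0, 78.0], [553.0, -305.0, 97.0]]
top filter_mid 0.39 [140. 343.] 578 [[667.0, -321.0, 68.0], 
[... 1064 characters left out ...]
ck': 0.9, 'joint_pos': array([-7.72926038e+01,  1.79592513e+01, -2.69787772e+00,  6.93396026e+01,
        1.36347321e-04,  9.00004388e+01]), 'joint_velocities': array([ 0.02190688,  0.01428991,  0.01056853, -0.10385649,  0.02053901,
       -0.11122071]), 'joint_torque': array([-2.89106072e-03, -5.39443374e+01,  3.40053499e+01,  1.21927027e-03,
       -1.62120209e-04,  1.37810923e-05]), 'tcp_pos': array([ 131.98462141, -585.30621547,  245.33642873]), 'ee_rot': array([ 1.79996732e+02, -1.36372352e-04,  1.27069574e+01]), 'force': array([-0.66372842,  0.20209125, -0.03133433]), 'wrist_torque': array([-0.00519671,  0.04609566, -0.01506728]), 'grasp_force': 0.0, 'gripper_width': 85.00799452424997}
```

View pics/s.png

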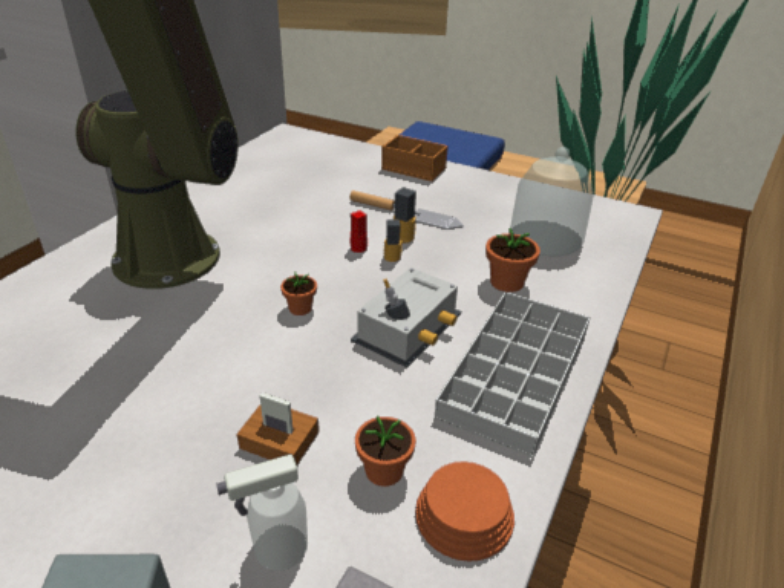

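View pics/t.png

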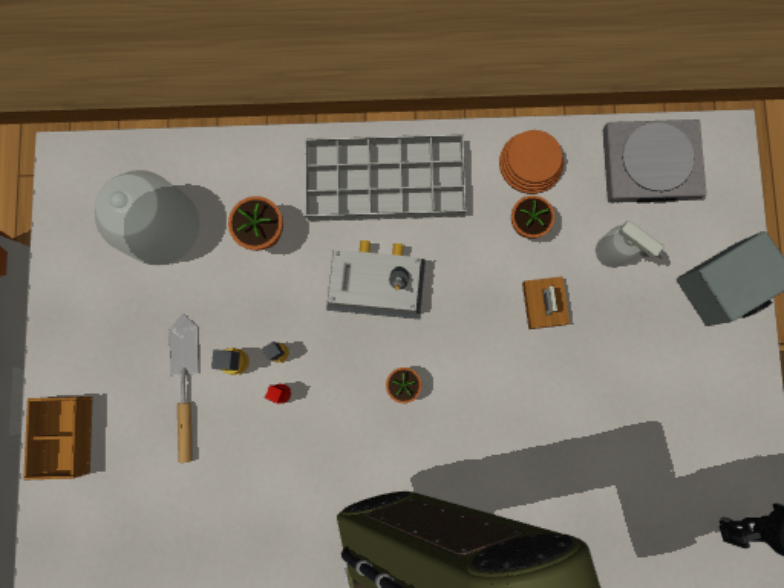

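The scene shows the wooden rack with the white panel (top view, shown at 784 px: 548,300), the grey housing with its slot (346,277) and nipple (400,280). The small brass/dark coupler at (275,351) is the target; the bigger one at (228,360) and the red one are look-alikes.

```bash
python3 - <<'E'
from h import *
for c in("top","scene"):
    W=np.load(c+".npy").reshape(-1,3); 
    def rect(n,lo,hi,zl,zh):
        m=(W[:,0]>lo[0])&(W[:,0]<hi[0])&(W[:,1]>lo[1])&(W[:,1]<hi[1])&(W[:,2]>zl)&(W[:,2]<zh)
        p=W[m]; print(c,n,m.sum(),np.median(p[:,2]).round(1),cv2.minAreaRect(p[:,:2].astype(np.float32)))
    rect("housing",(510,-60),(670,150),66,74)
    rect("rack",(470,-360),(600,-255),31,37)
    rect("panel",(490,-340),(570,-290),88,100)
    rect("grip",(410,220),(475,275),88,98)
    rect("skirt",(410,220),(475,275),36,46)
    m=(W[:,0]>535)&(W[:,0]<630)&(W[:,1]>85)&(W[:,1]<120)&(W[:,2]<64)&(W[:,2]>15); print("slot pts",m.sum(),np.nanmean(W[m],0) if m.sum() else "")
im=cv2.imread("top.png")
a=cv2.resize(im[150:220,205:290],None,fx=8,fy=8,interpolation=cv2.INTER_CUBIC)
cv2.imwrite("pics/hz.png",a)
E
```

```text
top housing 1508 70.2 ((583.0821533203125, 46.253662109375), (180.06219482421875, 110.52599334716797), 82.9948501586914)
top rack 478 34.2 ((531.5733642578125, -310.04058837890625), (100.33403778076172, 81.17001342773438), 5.142085075378418)
top panel 46 93.7 ((531.2993774414062, -310.10797119140625), (46.80638122558594, 8.90135669708252), 7.021557807922363)
top grip 84 92.0 ((443.3852233886719, 253.42630004882812), (27.1743221282959, 27.757972717285156), 31.034908294677734)
top skirt 27 41.9 ((440.8070373535156, 243.040771484375), (17.04650115966797, 36.31169509887695), 75.3772964477539)
slot pts 63 [586.77243445 107.22408675  36.91113278]
scene housing 1216 70.8 ((582.2256469726562, 46.15264892578125), (186.22434997558594, 112.68534088134766), 82.93768310546875)
scene rack 803 34.3 ((530.223876953125, -311.4788818359375), (102.6915283203125, 81.9151611328125), 5.4927144050598145)
scene panel 89 93.5 ((530.6205444335938, -310.6609802246094), (50.03059768676758, 10.530598640441895), 3.893878936767578)
scene grip 42 92.6 ((443.6302795410156, 253.7884979248047), (26.88178253173828, 29.376493453979492), 27.595294952392578)
scene skirt 37 41.8 ((445.292236328125, 246.9597930908203), (34.896484375, 30.91033172607422), 29.461410522460938)
slot pts 17 [585.55988572 110.30433603  61.89777106]
```

View pics/hz.png

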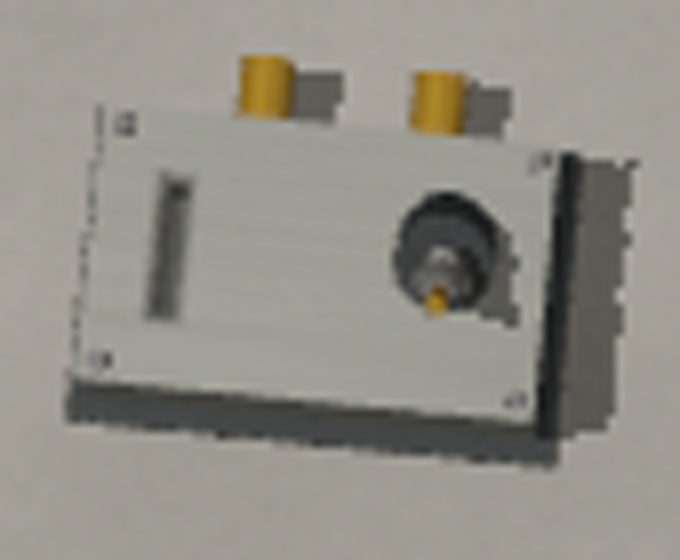

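```bash
cat >> h.py <<'E'
from scipy.linalg import logm, expm
from scipy.spatial.transform import Rotation as Ro
def cur():
    s=bot.get_state(); T=np.eye(4); T[:3,:3]=Ro.from_euler("xyz",s["ee_rot"],degrees=True).as_matrix(); T[:3,3]=s["tcp_pos"]; return T
def pose(p,rpy=None,R=None):
    T=np.eye(4); T[:3,:3]=R if R is not None else Ro.from_euler("xyz",rpy,degrees=True).as_matrix(); T[:3,3]=p; return T
def plan(A,B,n):
    S=np.real(expm(logm(np.linalg.inv(A)@B)/n)); r=Ro.from_matrix(S[:3,:3]).as_rotvec(degrees=True)
    print(n,"x",np.round(S[:3,3]/1000,5).tolist(),np.round(r,3).tolist())
E
python3 - <<'E'
from h import *
plan(cur(),pose([531.2,-310.3,215],[180,0,5.2]),14)
E
```

```text
14 x [0.03132, -0.01483, 0.00217] [0.0, -0.0, 0.536]
```

Call:
{"op": "drive_tool", "data": {
  "commands": [
    [0.0313,-0.0148,0.0022,0,0,0.536,0.085],
    [0.0313,-0.0148,0.0022,0,0,0.536,0.085],
    [0.0313,-0.0148,0.0022,0,0,0.536,0.085],
    [0.0313,-0.0148,0.0022,0,0,0.536,0.085],
    [0.0313,-0.0148,0.0022,0,0,0.536,0.085],
    [0.0313,-0.0148,0.0022,0,0,0.536,0.085],
    [0.0313,-0.0148,0.0022,0,0,0.536,0.085],
    [0.0313,-0.0148,0.0022,0,0,0.536,0.085],
    [0.0313,-0.0148,0.0022,0,0,0.536,0.085],
    [0.0313,-0.0148,0.0022,0,0,0.536,0.085],
    [0.0313,-0.0148,0.0022,0,0,0.536,0.085],
    [0.0313,-0.0148,0.0022,0,0,0.536,0.085],
    [0.0313,-0.0148,0.0022,0,0,0.536,0.085],
    [0.0313,-0.0148,0.0022,0,0,0.536,0.085],
    [0,0,0,0,0,0,0.085]
  ]
}}

```text
clock: 2.4
tcp_pos: [534.1, -308.4, 213.9]
ee_rot: [-180.0, -0.1, 5.4]
force: [-0.2, -0.7, 1.0]
gripper_width: 85.0
grasp_force: 0.0
```

```bash
python3 - <<'E'
from h import *
s=bot.snapshot("wrist"); W=cloud(s); cv2.imwrite("pics/w1.png",s["pixels"][:,:,::-1])
print(s["extrinsics"].round(2) if hasattr(s["extrinsics"],"round") else s["extrinsics"])
for d in bot.outline_of("wrist","filter_mid")[:2]:
    p=W[d["region"]]; p=p[~np.isnan(p[:,0])]; print(d["confidence"],d["pixel"],np.percentile(p,[3,50,97],axis=0).round(1))
P=W.reshape(-1,3)
for n,zl,zh,h in (("rack",31,37,62),("panel",90,97,30)):
    m=(abs(P[:,0]-531)<h)&(abs(P[:,1]+310)<(h if n=="rack" else 15))&(P[:,2]>zl)&(P[:,2]<zh); q=P[m]
    print(n,m.sum(),np.median(q[:,2]),cv2.minAreaRect(q[:,:2].astype(np.float32)))
plan(cur(),pose([531.2,-310.3,78],[180,0,5.2]),4); print(cur()[:3,3],bot.get_state()["force"])
E
```

```text
[[ 9.0000e-02 -9.6000e-01 -2.7000e-01  6.0497e+02]
 [-1.0000e+00 -9.0000e-02 -3.0000e-02 -3.0178e+02]
 [-0.0000e+00  2.8000e-01 -9.6000e-01  3.4290e+02]
 [ 0.0000e+00  0.0000e+00  0.0000e+00  1.0000e+00]]
0.82 [192.1, 260.4] [[ 508.3 -315.9   33.7]
 [ 537.3 -310.7   94. ]
 [ 555.1 -306.    95.4]]
rack 7164 34.24234356202987 ((529.7847900390625, -311.41204833984375), (100.41570281982422, 80.25006866455078), 5.161352157592773)
panel 585 94.21497694496574 ((530.3309326171875, -311.3343200683594), (49.80042266845703, 7.50924015045166), 5.360789775848389)
4 x [-0.0, 1e-05, 0.03405] [-0.001, 0.011, 0.025]
[ 531.26127117 -310.24211021  214.18210222] [-0.18317747 -0.54438113 -0.44801077]
```

View pics/w1.png

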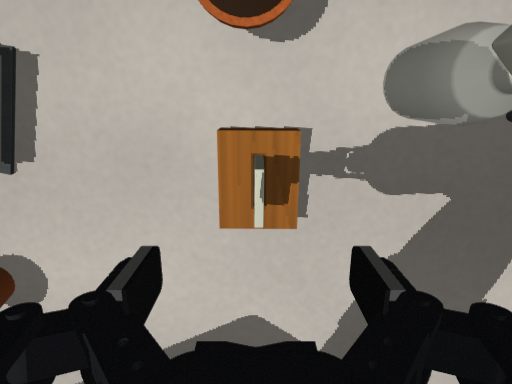

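Call:
{"op": "drive_tool", "data": {
  "commands": [
    [-0.0003,0.0002,0.034,0,0,0,0.085],
    [-0.0003,0.0002,0.034,0,0,0,0.085],
    [-0.0003,0.0002,0.034,0,0,0,0.06],
    [-0.0002,0.0001,0.034,0,0,0,0.03],
    [0,0,0,0,0,0,0.0],
    [0,0,0,0,0,0,0.0],
    [0,0,0,0,0,0,0.0],
    [0,0,0,0,0,0,0.0],
    [0,0,0,0,0,0,0.0]
  ],
  "newtons": 40
}}

```text
clock: 3.4
tcp_pos: [531.3, -312.6, 80.9]
ee_rot: [179.9, -0.2, 5.2]
force: [-1.2, -0.1, 8.3]
gripper_width: 7.0
grasp_force: 44.0
```

Call:
{"op": "drive_tool", "data": {
  "commands": [
    [0,0,-0.015,0,0,0,0],
    [0,0,-0.03,0,0,0,0],
    [0,0,-0.04,0,0,0,0],
    [0,0,-0.04,0,0,0,0],
    [0,0,-0.04,0,0,0,0],
    [0,0,0,0,0,0,0],
    [0,0,0,0,0,0,0]
  ]
}}

```text
clock: 4.1
tcp_pos: [530.9, -312.0, 245.4]
ee_rot: [179.9, -0.2, 5.2]
force: [-1.1, -0.1, -1.6]
gripper_width: 7.4
grasp_force: 42.9
```

```bash
python3 - <<'E'
from h import *
print(cur()[:3,3],bot.get_state()["force"],bot.get_state()["gripper_width"])
plan(cur(),pose([535,110,245],[180,0,-7]),14)
E
```

```text
[ 530.87663765 -311.97151407  245.44063793] [-1.08884335 -0.12304912 -1.60108885] 7.434060447973276
14 x [5e-05, -0.0302, -0.0] [0.008, -0.013, 0.872]
```

Call:
{"op": "drive_tool", "data": {
  "commands": [
    [0,-0.0302,0,0,0,0.872,0],
    [0,-0.0302,0,0,0,0.872,0],
    [0,-0.0302,0,0,0,0.872,0],
    [0,-0.0302,0,0,0,0.872,0],
    [0,-0.0302,0,0,0,0.872,0],
    [0,-0.0302,0,0,0,0.872,0],
    [0,-0.0302,0,0,0,0.872,0],
    [0,-0.0302,0,0,0,0.872,0],
    [0,-0.0302,0,0,0,0.872,0],
    [0,-0.0302,0,0,0,0.872,0],
    [0,-0.0302,0,0,0,0.872,0],
    [0,-0.0302,0,0,0,0.872,0],
    [0,-0.0302,0,0,0,0.872,0],
    [0,-0.0302,0,0,0,0.872,0],
    [0,0,0,0,0,0,0],
    [0,0,0,0,0,0,0]
  ]
}}

```text
clock: 5.7
tcp_pos: [524.9, 24.6, 247.7]
ee_rot: [-175.7, 0.2, 0.2]
force: [-0.7, 0.1, -0.7]
gripper_width: 7.0
grasp_force: 42.8
```

```bash
python3 - <<'E'
from h import *
s=bot.snapshot("wrist"); W=cloud(s); cv2.imwrite("pics/w2.png",s["pixels"][:,:,::-1])
T=cur(); print(T[:3,3],bot.get_state()["ee_rot"])
P=W.reshape(-1,3)
def rect(n,m):
    q=P[m]; print(n,m.sum(),q.mean(0).round(1),cv2.minAreaRect(q[:,:2].astype(np.float32)))
with np.errstate(invalid="ignore"):
    z=P[:,2]; rect("housing",(z>67)&(z<74)&(abs(P[:,0]-583)<75)&(abs(P[:,1]-46)<105))
    rect("slot",(z<62)&(abs(P[:,0]-590)<35)&(abs(P[:,1]-104)<14))
L=(np.c_[P,np.ones(len(P))]@np.linalg.inv(T).T)[:,:3]
m=(abs(L[:,0])<45)&(abs(L[:,1])<7)&(L[:,2]>-30)&(L[:,2]<80); q=L[m]; print("panel in tool",m.sum(),np.percentile(q,[1,50,99],axis=0).round(1))
m2=m&(L[:,2]<-8); q=L[m2]; print("panel top",m2.sum(), cv2.minAreaRect(q[:,:2].astype(np.float32)),np.median(q[:,2]) if len(q) else"")
E
```

```text
[524.85485636  24.50295095 247.65769432] [-1.75739799e+02  1.66356135e-01  1.61014663e-01]
housing 20410 [585.3  47.5  70.3] ((581.9891357421875, 45.420902252197266), (180.95848083496094, 110.265625), 82.84815979003906)
slot 506 [589.7 107.6  46.5] ((589.38818359375, 104.46161651611328), (7.646615028381348, 54.18110656738281), 82.67916870117188)
panel in tool 3987 [[-24.2  -6.6 -28.9]
 [ 11.    0.  -13.3]
 [ 24.4   6.6  61.9]]
panel top 3086 ((-0.6345748901367188, -0.045413970947265625), (50.45262145996094, 13.964707374572754), 0.22899432480335236) -13.605645684222907
```

View pics/w2.png

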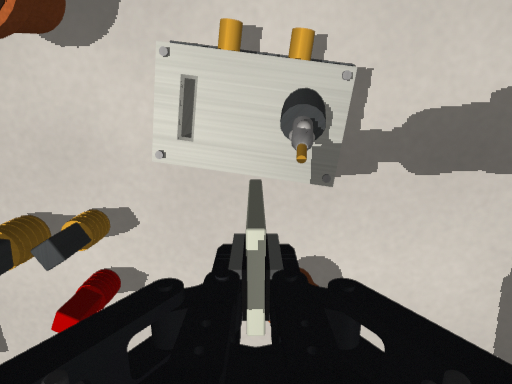

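The picture shows the panel held upright in the fingers (256,280), the housing slot at (188,107) and the nipple at (303,115). The arm fell short of its target, so I'll replan.

```bash
python3 - <<'E'
from h import *
print(bot.get_state()["joint_pos"].round(1),bot.get_state()["joint_velocities"].round(1))
plan(cur(),pose([545,104,235],[180,0,-7]),10)
E
```

```text
[ 1.000e-01  1.000e+01 -1.280e+01  6.740e+01  4.300e+00  1.799e+02] [-0.1 -0.1 -0.2  0.   0.  -0.1]
10 x [0.00159, -0.00799, 0.00159] [-0.424, 0.043, 0.715]
```

J6 has hit its 180° limit, so I'll use the half-turned grasp (yaw 173).

```bash
python3 - <<'E'
from h import *
A=cur(); B=pose([A[0,3],A[1,3],248],[180,0,0.2]); plan(A,B,1)
C=pose(B[:3,3],[180,0,172.9]); plan(B,C,21)
plan(C,pose([589,103.6,190],[180,0,172.9]),6)
E
```

```text
1 x [-0.0, -3e-05, -0.00034] [-4.26, 0.165, -0.045]
21 x [0.0, 0.0, 0.0] [0.0, 0.0, -8.224]
6 x [-0.00898, 0.0144, 0.00967] [-0.0, 0.0, 0.0]
```

Call:
{"op": "drive_tool", "data": {
  "commands": [
    [0,0,0,-4.26,0.165,0,0],
    [0,0,0,0,0,-8.224,0],
    [0,0,0,0,0,-8.224,0],
    [0,0,0,0,0,-8.224,0],
    [0,0,0,0,0,-8.224,0],
    [0,0,0,0,0,-8.224,0],
    [0,0,0,0,0,-8.224,0],
    [0,0,0,0,0,-8.224,0],
    [0,0,0,0,0,-8.224,0],
    [0,0,0,0,0,-8.224,0],
    [0,0,0,0,0,-8.224,0],
    [0,0,0,0,0,-8.224,0],
    [0,0,0,0,0,-8.224,0],
    [0,0,0,0,0,-8.224,0],
    [0,0,0,0,0,-8.224,0],
    [0,0,0,0,0,-8.224,0],
    [0,0,0,0,0,-8.224,0],
    [0,0,0,0,0,-8.224,0],
    [0,0,0,0,0,-8.224,0],
    [0,0,0,0,0,-8.224,0]
  ]
}}

```text
clock: 7.75
tcp_pos: [525.0, 12.9, 247.6]
ee_rot: [179.5, -0.2, 157.7]
force: [-0.3, 0.5, -0.4]
gripper_width: 7.5
grasp_force: 42.8
```

Call:
{"op": "drive_tool", "data": {
  "commands": [
    [0,0,0,0,0,-8.224,0],
    [0,0,0,0,0,-8.224,0],
    [-0.009,0.0144,0.0097,0,0,0,0],
    [-0.009,0.0144,0.0097,0,0,0,0],
    [-0.009,0.0144,0.0097,0,0,0,0],
    [-0.009,0.0144,0.0097,0,0,0,0],
    [-0.009,0.0144,0.0097,0,0,0,0],
    [-0.009,0.0144,0.0097,0,0,0,0],
    [0,0,0,0,0,0,0],
    [0,0,0,0,0,0,0]
  ]
}}

```text
clock: 8.75
tcp_pos: [587.8, 94.6, 189.6]
ee_rot: [179.4, -0.2, 173.9]
force: [-0.0, -0.1, -0.5]
gripper_width: 7.5
grasp_force: 42.8
```

```bash
python3 - <<'E'
from h import *
s=bot.snapshot("wrist"); W=cloud(s); cv2.imwrite("pics/w3.png",s["pixels"][:,:,::-1])
T=cur(); print(T[:3,3],bot.get_state()["ee_rot"],bot.get_state()["joint_pos"].round(1))
P=W.reshape(-1,3)
def rect(n,m):
    q=P[m]; print(n,m.sum(),q.mean(0).round(1),cv2.minAreaRect(q[:,:2].astype(np.float32)))
with np.errstate(invalid="ignore"):
    z=P[:,2]; rect("housing",(z>67)&(z<74)&(abs(P[:,0]-583)<75)&(abs(P[:,1]-46)<105))
    rect("slot",(z<62)&(abs(P[:,0]-590)<35)&(abs(P[:,1]-104)<14))
    L=(np.c_[P,np.ones(len(P))]@np.linalg.inv(T).T)[:,:3]
    m=(abs(L[:,0])<45)&(abs(L[:,1])<9)&(L[:,2]>-30)&(L[:,2]<72)
    for a,b in((-16,-8),(20,40),(40,60),(60,75)):
        k=m&(L[:,2]>a)&(L[:,2]<b); print(a,k.sum(),np.percentile(L[k],[1,50,99],axis=0).round(1) if k.sum() else "")
plan(T,pose([589,103.6,150],[180,0,172.9]),4)
E
```

```text
[587.80905769  94.18849182 190.08240596] [ 1.79431880e+02 -1.18841076e-01  1.73869996e+02] [ 8.8 18.9 -8.7 62.4  0.6 14.9]
housing 24316 [574.2  46.4  70.3] ((582.1458129882812, 45.21837615966797), (180.80581665039062, 110.92826080322266), 82.83467864990234)
slot 525 [591.9 105.   30.1] ((590.926513671875, 103.3796615600586), (8.788823127746582, 51.37388229370117), 82.96871185302734)
-16 2297 [[-26.8  -8.  -15.3]
 [  3.5   0.4 -12.7]
 [ 22.2   8.1  -8.5]]
20 164 [[21.3 -3.4 20.1]
 [22.   0.3 29. ]
 [22.4  4.3 39.4]]
40 124 [[21.3 -3.5 40.4]
 [22.   0.2 49.1]
 [22.3  4.2 59.8]]
60 52 [[21.3 -3.6 60.4]
 [21.9  0.2 65.4]
 [22.2  4.  70.5]]
4 x [-4e-05, 0.00231, 0.01004] [0.142, -0.031, 0.242]
```

View pics/w3.png

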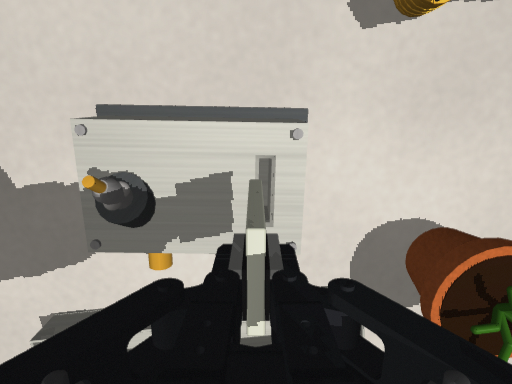

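Call:
{"op": "drive_tool", "data": {
  "commands": [
    [0,0.0023,0.009,0.142,0,0.242,0],
    [0,0.0023,0.009,0.142,0,0.242,0],
    [0,0.0023,0.009,0.142,0,0.242,0],
    [0,0.0023,0.009,0.142,0,0.242,0],
    [0,0,0,0,0,0,0],
    [0,0,0,0,0,0,0],
    [0,0,0,0,0,0,0],
    [0,0,0,0,0,0,0]
  ]
}}

```text
clock: 9.6
tcp_pos: [589.3, 103.5, 154.8]
ee_rot: [180.0, -0.0, 172.9]
force: [0.9, 0.1, 0.0]
gripper_width: 7.1
grasp_force: 42.8
```

```bash
cat > m.py <<'E'
from h import *
np.seterr(invalid="ignore")
s=bot.snapshot("wrist"); W=cloud(s); T=cur(); print(T[:3,3],bot.get_state()["ee_rot"],bot.get_state()["force"])
P=W.reshape(-1,3); z=P[:,2]
def rect(n,m):
    q=P[m]; print(n,m.sum(),q.mean(0).round(1),cv2.minAreaRect(q[:,:2].astype(np.float32)) if m.sum()>3 else "")
rect("housing",(z>67)&(z<74)&(abs(P[:,0]-583)<75)&(abs(P[:,1]-46)<105))
L=(np.c_[P,np.ones(len(P))]@np.linalg.inv(T).T)[:,:3]
m=(abs(L[:,0])<35)&(abs(L[:,1])<9)
for a,b in((-16,-12),(20,40),(40,60),(60,69)):
    k=m&(L[:,2]>a)&(L[:,2]<b); print(a,k.sum(),np.percentile(L[k],[1,50,99],axis=0).round(1).tolist() if k.sum() else "")
c=s["pixels"][:,:,::-1]; cv2.imwrite("pics/%s.png"%int(bot.get_state()["clock"]*100),cv2.resize(c[100:300,150:350],None,fx=3,fy=3,interpolation=cv2.INTER_CUBIC)); print(int(bot.get_state()["clock"]*100))
# slot rim: top-view mask of pixels on top plane, hole component
r=(z<66)&(abs(P[:,0]-590)<35)&(abs(P[:,1]-104)<14); rect("slot",r)
E
python3 m.py; ls pics
```

```text
[589.27723174 103.48749162 154.79461477] [ 1.79962623e+02 -4.49491132e-02  1.72886048e+02] [ 0.27001683 -0.02297398 -1.1375895 ]
housing 30876 [572.3  46.3  70.3] ((582.072998046875, 44.84687423706055), (181.10934448242188, 110.75381469726562), 82.86776733398438)
-16 2105 [[-27.0, -7.0, -15.3], [1.1, 0.4, -13.3], [21.9, 7.4, -12.1]]
20 170 [[21.2, -3.8, 20.2], [21.9, -0.1, 29.0], [22.4, 3.9, 39.6]]
40 118 [[20.8, -3.9, 40.3], [21.9, -0.1, 48.8], [22.3, 3.9, 59.0]]
60 42 [[21.4, -3.8, 60.2], [21.9, -0.1, 63.7], [22.2, 3.6, 68.4]]
965
slot 196 [576.3 104.2  26.2] ((577.0624389648438, 104.38433074951172), (10.047588348388672, 20.547868728637695), 82.763671875)
965.png
a.png
hz.png
s.png
t.png
w1.png
w2.png
w3.png
```

Call:
{"op": "drive_tool", "data": {
  "commands": [
    [0.0012,-0.0004,0.002,0,0,0,0],
    [0.0011,-0.0004,0.002,0,0,0,0],
    [0,0,0.005,0,0,0,0],
    [0,0,0.005,0,0,0,0],
    [0,0,0.005,0,0,0,0],
    [0,0,0.005,0,0,0,0],
    [0,0,0,0,0,0,0]
  ]
}}

```text
clock: 10.35
tcp_pos: [585.8, 102.9, 129.2]
ee_rot: [-180.0, -0.2, 172.9]
force: [0.3, -0.4, -1.6]
gripper_width: 7.1
grasp_force: 42.8
```

Call:
{"op": "drive_tool", "data": {
  "commands": [
    [0,0,0.007,0,0,0,0],
    [0,0,0.007,0,0,0,0],
    [0,0,0.007,0,0,0,0],
    [0,0,0.005,0,0,0,0],
    [0,0,0.004,0,0,0,0],
    [0,0,0,0,0,0,0]
  ]
}}

```text
clock: 10.95
tcp_pos: [586.0, 103.0, 99.6]
ee_rot: [180.0, -0.2, 172.9]
force: [1.4, -0.1, -0.5]
gripper_width: 7.1
grasp_force: 42.8
```

Call:
{"op": "drive_tool", "data": {
  "commands": [
    [0,0,0.003,0,0,0,0],
    [0,0,0.002,0,0,0,0],
    [0,0,0.002,0,0,0,0],
    [0,0,0.001,0,0,0,0],
    [0,0,0,0,0,0,0]
  ]
}}

```text
clock: 11.45
tcp_pos: [586.6, 103.1, 92.9]
ee_rot: [180.0, -0.1, 172.9]
force: [-1.0, -0.4, 3.7]
gripper_width: 7.4
grasp_force: 43.5
```

Call:
{"op": "drive_tool", "data": {
  "commands": [
    [0,0,0,0,0,0,0.03],
    [0,0,0,0,0,0,0.04],
    [0,0,0,0,0,0,0.04],
    [0,0,-0.02,0,0,0,0.04],
    [0,0,-0.03,0,0,0,0.04],
    [0,0,-0.04,0,0,0,0.04],
    [0,0,-0.04,0,0,0,0.04],
    [0,0,0,0,0,0,0.085],
    [0,0,0,0,0,0,0.085]
  ]
}}

```text
clock: 12.35
tcp_pos: [587.5, 103.1, 223.4]
ee_rot: [179.9, 0.0, 172.9]
force: [0.2, -0.0, -0.2]
gripper_width: 67.8
grasp_force: 0.0
```

```bash
python3 - <<'E'
from h import *
np.seterr(invalid="ignore")
for c in("wrist","top"):
    s=bot.snapshot(c); P=cloud(s).reshape(-1,3); z=P[:,2]
    k=(abs(P[:,0]-590)<40)&(abs(P[:,1]-104)<20)&(z>95)&(z<115); q=P[k]; print(c,k.sum(),np.percentile(q[:,2],[5,50,95]) if k.sum() else "",cv2.minAreaRect(q[:,:2].astype(np.float32)) if k.sum()>3 else "")
    k=(z>67)&(z<74)&(abs(P[:,0]-583)<75)&(abs(P[:,1]-46)<105); print(cv2.minAreaRect(P[k][:,:2].astype(np.float32)))
    k=(abs(P[:,0]-443)<28)&(abs(P[:,1]-253)<28)&(z>88)&(z<98); q=P[k]; print("grip",k.sum(),cv2.minAreaRect(q[:,:2].astype(np.float32)) if k.sum()>3 else "")
print(bot.get_state()["tcp_pos"],bot.get_state()["joint_pos"])
E
```

```text
wrist 624 [104.75467941 106.16344521 107.37781878] ((589.6832275390625, 103.14390563964844), (7.401169300079346, 50.57032012939453), 82.86307525634766)
((581.7971801757812, 45.056068420410156), (180.58448791503906, 110.55435943603516), 82.86456298828125)
grip 0 
top 0  
((579.9304809570312, 20.555099487304688), (127.91615295410156, 110.54670715332031), 82.84294891357422)
grip 4 ((445.2184143066406, 267.8935546875), (4.328225135803223, 4.221481800079346), 43.30078125)
[585.9466619  102.813255   221.09506063] [ 9.92648938e+00  1.81428295e+01 -5.62740530e+00  6.64129806e+01
  4.80887806e-02  1.70361942e+01]
```

```bash
python3 - <<'E'
from h import *
plan(cur(),pose([443.5,253.6,215],[180,0,120]),10)
E
```

```text
10 x [0.02069, 0.00582, 0.00064] [-0.009, -0.017, 5.289]
```

Call:
{"op": "drive_tool", "data": {
  "commands": [
    [0.0207,0.0058,0.0006,0,-0.017,5.289,0.085],
    [0.0207,0.0058,0.0006,0,-0.017,5.289,0.085],
    [0.0207,0.0058,0.0006,0,-0.017,5.289,0.085],
    [0.0207,0.0058,0.0006,0,-0.017,5.289,0.085],
    [0.0207,0.0058,0.0006,0,-0.017,5.289,0.085],
    [0.0207,0.0058,0.0006,0,-0.017,5.289,0.085],
    [0.0207,0.0058,0.0006,0,-0.017,5.289,0.085],
    [0.0207,0.0058,0.0006,0,-0.017,5.289,0.085],
    [0.0207,0.0058,0.0006,0,-0.017,5.289,0.085],
    [0.0207,0.0058,0.0006,0,-0.017,5.289,0.085],
    [0,0,0,0,0,0,0.085],
    [0,0,0,0,0,0,0.085],
    [0,0,0,0,0,0,0.085]
  ]
}}

```text
clock: 13.75
tcp_pos: [443.8, 252.8, 215.6]
ee_rot: [-179.9, 0.1, 120.0]
force: [0.6, -1.0, -0.7]
gripper_width: 85.4
grasp_force: 0.0
```

```bash
python3 - <<'E'
from h import *
np.seterr(invalid="ignore")
s=bot.snapshot("wrist"); cv2.imwrite("pics/w4.png",s["pixels"][:,:,::-1]); P=cloud(s).reshape(-1,3); z=P[:,2]
for zl,zh,n in((88,97,"grip"),(38,45,"shoulder")):
    k=(abs(P[:,0]-443)<30)&(abs(P[:,1]-252)<30)&(z>zl)&(z<zh); q=P[k]; print(n,k.sum(),np.median(q[:,2]),cv2.minAreaRect(q[:,:2].astype(np.float32)))
k=(abs(P[:,0]-430)<40)&(abs(P[:,1]-335)<35)&(z>60)&(z<140);q=P[k]; print("big",k.sum(),q.min(0),q.max(0))
print(bot.get_state()["tcp_pos"],bot.get_state()["ee_rot"],bot.get_state()["joint_pos"].round(1))
E
```

```text
grip 1131 92.23755081035048 ((441.7026672363281, 253.1146697998047), (27.98920249938965, 28.157827377319336), 32.208045959472656)
shoulder 284 42.03234751369385 ((439.3431396484375, 257.7506103515625), (38.92255401611328, 29.0438232421875), 26.673755645751953)
big 3581 [405.31850987 323.52595456  60.28967367] [445.21465026 363.37780738 124.7902539 ]
[443.98940952 252.76254281 215.84972524] [-1.79953620e+02  8.90628286e-02  1.19997824e+02] [ 29.7   9.3 -17.7  63.   -0.1  89.7]
```

View pics/w4.png

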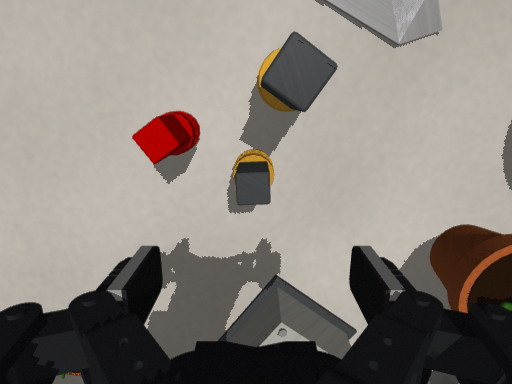

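The view confirms the small brass/dark coupler at (253,180), between the red one (166,138) and the big one (297,72).

```bash
python3 - <<'E'
from h import *
plan(cur(),pose([442.3,253.2,60],[180,0,121.5]),6)
E
```

```text
6 x [0.00023, -0.00019, 0.02597] [-0.008, 0.015, -0.25]
```

Call:
{"op": "drive_tool", "data": {
  "commands": [
    [0.0002,-0.0002,0.026,0,0.015,-0.25,0.085],
    [0.0002,-0.0002,0.026,0,0.015,-0.25,0.085],
    [0.0002,-0.0002,0.026,0,0.015,-0.25,0.085],
    [0.0002,-0.0002,0.026,0,0.015,-0.25,0.085],
    [0.0003,-0.0002,0.026,0,0.015,-0.25,0.085],
    [0.0003,-0.0002,0.026,0,0.015,-0.25,0.06],
    [0,0,0,0,0,0,0.03],
    [0,0,0,0,0,0,0.015],
    [0,0,0,0,0,0,0.015],
    [0,0,0,0,0,0,0.015],
    [0,0,0,0,0,0,0.015],
    [0,0,0,0,0,0,0.015]
  ],
  "newtons": 80
}}

```text
clock: 15.0
tcp_pos: [443.0, 254.5, 61.4]
ee_rot: [179.9, -0.0, 121.5]
force: [-1.1, -0.9, 4.9]
gripper_width: 27.1
grasp_force: 80.8
```

```bash
cat >> h.py <<'E'
a=np.array([-.4582,.0573,.887]); seat=np.array([576.9,-4.4,88.])
def nip(h,off=0.,x0=(0,1,0)):
    z=-a; x=np.array(x0,float); x-=z*(x@z); x/=np.linalg.norm(x)
    R=np.c_[x,np.cross(z,x),z]; return pose(seat+a*h-R[:,0]*off,R=R)
E
python3 - <<'E'
from h import *
A=cur();B=A.copy();B[2,3]=225; plan(A,B,5)
plan(B,nip(61.4+90),12)
E
```

```text
5 x [0.0, 6e-05, -0.03272] [0.0, 0.0, -0.0]
12 x [-0.02176, -0.00103, 0.00105] [-2.136, -0.891, 2.638]
```

Call:
{"op": "drive_tool", "data": {
  "commands": [
    [0,0,-0.02,0,0,0,0.015],
    [0,0,-0.036,0,0,0,0.015],
    [0,0,-0.036,0,0,0,0.015],
    [0,0,-0.036,0,0,0,0.015],
    [0,0,-0.036,0,0,0,0.015],
    [-0.0218,-0.001,0.001,-2.136,-0.891,2.638,0.015],
    [-0.0218,-0.001,0.001,-2.136,-0.891,2.638,0.015],
    [-0.0218,-0.001,0.001,-2.136,-0.891,2.638,0.015],
    [-0.0218,-0.001,0.001,-2.136,-0.891,2.638,0.015],
    [-0.0218,-0.001,0.001,-2.136,-0.891,2.638,0.015],
    [-0.0218,-0.001,0.001,-2.136,-0.891,2.638,0.015],
    [-0.0218,-0.001,0.001,-2.136,-0.891,2.638,0.015],
    [-0.0218,-0.001,0.001,-2.136,-0.891,2.638,0.015],
    [-0.0218,-0.001,0.001,-2.136,-0.891,2.638,0.015],
    [-0.0218,-0.001,0.001,-2.136,-0.891,2.638,0.015],
    [-0.0218,-0.001,0.001,-2.136,-0.891,2.638,0.015],
    [-0.0218,-0.001,0.001,-2.136,-0.891,2.638,0.015],
    [0,0,0,0,0,0,0.015],
    [0,0,0,0,0,0,0.015],
    [0,0,0,0,0,0,0.015]
  ]
}}

```text
clock: 17.0
tcp_pos: [507.4, 4.1, 222.7]
ee_rot: [152.8, 2.9, 88.6]
force: [0.3, -0.1, -1.7]
gripper_width: 27.3
grasp_force: 80.2
```

```bash
python3 - <<'E'
from h import *
np.seterr(invalid="ignore")
T=cur(); N=nip(151.4); print(T[:3,3],N[:3,3],"ang",Ro.from_matrix(T[:3,:3].T@N[:3,:3]).as_rotvec(degrees=True).round(2),bot.get_state()["gripper_width"])
s=bot.snapshot("wrist"); cv2.imwrite("pics/w5.png",s["pixels"][:,:,::-1]); P=cloud(s).reshape(-1,3)
K=s["mtx"];Ci=np.linalg.inv(s["extrinsics"])
def px(p): q=Ci@np.r_[p,1]; q=K@q[:3]; return (q[:2]/q[2]).round(1)
for h in(0,27,50): print("axis px",h,px(seat+a*h))
L=(np.c_[P,np.ones(len(P))]@np.linalg.inv(T).T)[:,:3]
k0=(abs(L[:,0])<26)&(abs(L[:,1])<26)
for lo,hi in((-36,-26),(22,30),(30,40),(40,50),(50,60),(60,66)):
    k=k0&(L[:,2]>lo)&(L[:,2]<hi); q=L[k]
    print(lo,k.sum(),np.percentile(q,[1,50,99],axis=0).round(1).tolist() if k.sum()>3 else "")
    if k.sum()>20 and lo>0:
        A=np.c_[2*q[:,:2],np.ones(len(q))]; c=np.linalg.lstsq(A,(q[:,:2]**2).sum(1),rcond=None)[0]; print("  circ",c[:2].round(2),np.sqrt(c[2]+c[:2]@c[:2]).round(2))
# collar/nipple in nipple frame
hx=np.cross([0.1241,.9923,0],a); F=np.c_[hx,[0.1241,.9923,0],a]; Q=(P-seat)@F
for lo,hi in((-3,3),(4,10),(18,26),(36,49)):
    k=(np.hypot(Q[:,0],Q[:,1])<26)&(Q[:,2]>lo)&(Q[:,2]<hi); q=Q[k]
    if k.sum()>10:
        A=np.c_[2*q[:,:2],np.ones(len(q))]; c=np.linalg.lstsq(A,(q[:,:2]**2).sum(1),rcond=None)[0]; print("nip",lo,k.sum(),c[:2].round(2),np.sqrt(c[2]+c[:2]@c[:2]).round(2),np.percentile(q,[2,50,98],axis=0).round(1).tolist())
E
```

```text
[507.42770292   4.13756296 222.66977375] [507.52852   4.27522 222.2918 ] ang [-0.1  -0.01  0.08] 27.31206012020464
axis px 0 [254.5 182.3]
axis px 27 [254.3 190.3]
axis px 50 [254.2 198.5]
-36 6760 [[-12.5, -24.3, -35.4], [5.0, 0.9, -30.4], [14.7, 24.1, -26.4]]
22 316 [[8.2, -17.3, 22.2], [18.2, 0.3, 26.7], [20.3, 18.7, 29.9]]
  circ [0.32 0.86] 19.64
30 375 [[3.6, -18.8, 30.1], [17.9, 0.8, 33.4], [20.9, 20.6, 39.9]]
  circ [0.14 0.82] 20.14
40 384 [[7.8, -17.9, 40.1], [18.3, 0.8, 42.9], [20.8, 19.6, 49.9]]
  circ [0.05 0.79] 20.31
50 145 [[9.2, -16.2, 50.1], [18.6, 0.8, 57.2], [20.8, 17.2, 59.7]]
  circ [0.18 0.72] 19.9
60 1 
nip -3 785 [-0.49  1.04] 15.13 [[-18.8, -8.6, -1.7], [-2.4, 8.2, 0.2], [17.8, 18.9, 1.6]]
nip 4 14 [-0.4  -0.11] 8.91 [[-9.3, 0.3, 4.1], [3.1, 7.3, 5.9], [7.0, 8.9, 9.3]]
nip 18 70 [-0.47 -0.05] 9.25 [[-8.6, 0.4, 18.1], [-2.9, 7.7, 20.4], [9.8, 10.0, 25.5]]
```

View pics/w5.png

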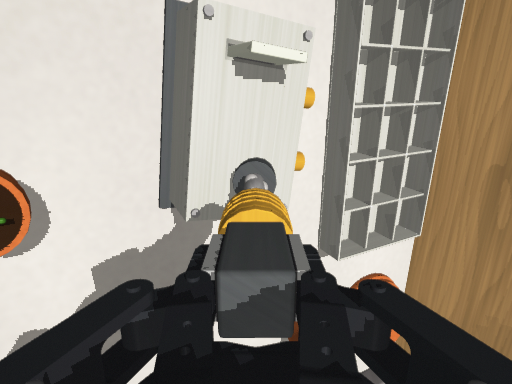

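The picture shows the coupler (256,205) lined up with the nipple (255,180), with the panel seated at (268,52). I'll trim about 1 mm and advance.

Call:
{"op": "drive_tool", "data": {
  "commands": [
    [-0.0002,-0.001,0.01,0,0,0,0.015],
    [0,0,0.012,0,0,0,0.015],
    [0,0,0.012,0,0,0,0.015],
    [0,0,0.01,0,0,0,0.015],
    [0,0,0.006,0,0,0,0.015],
    [0,0,0,0,0,0,0.015],
    [0,0,0,0,0,0,0.015],
    [0,0,0,0,0,0,0.015]
  ]
}}

```text
clock: 17.85
tcp_pos: [529.4, 0.5, 178.1]
ee_rot: [152.7, 3.0, 88.5]
force: [-0.2, -0.7, -1.2]
gripper_width: 27.3
grasp_force: 80.2
```

```bash
cat > c.py <<'E'
from h import *
np.seterr(invalid="ignore")
T=cur(); d=T[:3,3]-seat; h=d@a; print("h mouth",h-61.4,"lateral tool xy",(T[:3,:3].T@(d-a*h))[:2].round(2),"ang",Ro.from_matrix(T[:3,:3].T@nip(1)[:3,:3]).as_rotvec(degrees=True).round(2),"F tool",(T[:3,:3].T@bot.get_state()["force"]).round(1))
s=bot.snapshot("wrist"); P=cloud(s).reshape(-1,3); L=(np.c_[P,np.ones(len(P))]@np.linalg.inv(T).T)[:,:3]
def circ(q):
    A=np.c_[2*q[:,:2],np.ones(len(q))]; c=np.linalg.lstsq(A,(q[:,:2]**2).sum(1),rcond=None)[0]; return c[:2].round(2),np.sqrt(c[2]+c[:2]@c[:2]).round(2),len(q)
r=np.hypot(L[:,0],L[:,1])
print("skirt",circ(L[(r<23)&(L[:,2]>25)&(L[:,2]<58)]))
Q=(P-seat)@np.c_[T[:3,1],T[:3,0],a]; r=np.hypot(Q[:,0],Q[:,1])
for lo,hi in((-2,2),(3,12),(17,27)):
    k=(r<(24 if lo<0 else 12))&(Q[:,2]>lo)&(Q[:,2]<hi)
    if k.sum()>10: print("nip(y,x)",lo,circ(Q[k]))
# collar face height and radius
k=(r<24)&(abs(Q[:,2])<4); print("face z",np.median(Q[k,2]).round(2))
E
python3 c.py
```

```text
h mouth 40.53949404259772 lateral tool xy [-0.97 -0.89] ang [-0.05  0.04  0.03] F tool [-0.7 -0.7  1. ]
skirt (array([0.2, 0.8]), np.float64(20.07), 1062)
nip(y,x) -2 (array([-0.45,  2.47]), np.float64(14.38), 778)
face z 0.24
```

Call:
{"op": "drive_tool", "data": {
  "commands": [
    [0.0006,-0.0003,0.004,0,0,0,0.015],
    [0,0,0.004,0,0,0,0.015],
    [0,0,0.004,0,0,0,0.015],
    [0,0,0.004,0,0,0,0.015],
    [0,0,0.003,0,0,0,0.015],
    [0,0,0,0,0,0,0.015]
  ]
}}

```text
clock: 18.5
tcp_pos: [537.4, -0.1, 159.9]
ee_rot: [152.8, 3.0, 88.5]
force: [0.2, 1.0, -1.3]
gripper_width: 27.0
grasp_force: 80.2
```

```bash
python3 c.py
```

```text
h mouth 20.6909219274905 lateral tool xy [-0.43 -2.11] ang [-0.15  0.04  0.03] F tool [ 1.1 -0.4  1.2]
skirt (array([0.17, 0.79]), np.float64(20.06), 1064)
nip(y,x) -2 (array([-0.43,  0.7 ]), np.float64(17.1), 496)
face z 0.09
```

Call:
{"op": "drive_tool", "data": {
  "commands": [
    [0,0,0.003,0,0,0,0.015],
    [0,0,0.003,0,0,0,0.015],
    [0,0,0.003,0,0,0,0.015],
    [0,0,0.003,0,0,0,0.015],
    [0,0,0.002,0,0,0,0.015],
    [0,0,0,0,0,0,0.015]
  ]
}}

```text
clock: 19.15
tcp_pos: [544.8, -0.7, 148.4]
ee_rot: [152.7, 2.9, 88.5]
force: [2.8, 1.4, -2.0]
gripper_width: 27.4
grasp_force: 80.2
```

```bash
python3 c.py
```

```text
h mouth 7.095581365457427 lateral tool xy [-0.2  -0.85] ang [-0.02  0.01  0.02] F tool [1.6 1.6 3. ]
skirt (array([0.22, 0.81]), np.float64(20.07), 1064)
nip(y,x) -2 (array([-0.32, -0.27]), np.float64(19.3), 222)
face z -0.06
```

Call:
{"op": "drive_tool", "data": {
  "commands": [
    [0,0,0.002,0,0,0,0.015],
    [0,0,0.002,0,0,0,0.015],
    [0,0,0.002,0,0,0,0.015],
    [0,0,0.001,0,0,0,0.015],
    [0,0,0,0,0,0,0.015]
  ]
}}

```text
clock: 19.7
tcp_pos: [547.7, -1.1, 142.8]
ee_rot: [152.6, 2.9, 88.5]
force: [-4.4, 2.1, 9.1]
gripper_width: 27.0
grasp_force: 81.5
```

```bash
cat >> c.py <<'E'
k=(np.hypot(L[:,0],L[:,1])<13)&(L[:,2]<-20); print("top z tool (expect -30.6)",np.median(L[k,2]).round(2))
k=(abs(np.hypot(L[:,0]-.2,L[:,1]-.8)-20)<1); h,e=np.histogram(L[k,2],np.arange(14,70,4)); print("skirt z hist",h.tolist(),np.percentile(L[k&(L[:,2]>30)&(L[:,2]<75),2],[99,100]).round(1))
E
python3 c.py
```

```text
h mouth 0.7269252192006448 lateral tool xy [-0.22 -0.78] ang [-0.01  0.01  0.03] F tool [  1.5   0.3 -10.2]
skirt (array([0.22, 0.83]), np.float64(20.07), 1069)
nip(y,x) -2 (array([-0.3 , -0.01]), np.float64(19.65), 98)
face z -0.53
top z tool (expect -30.6) -31.0
skirt z hist [3, 254, 125, 189, 268, 80, 167, 79, 158, 62, 50, 72, 105] [74.4 75. ]
```

Call:
{"op": "drive_tool", "data": {
  "commands": [
    [0,0,0.001,0,0,0,0.015],
    [0,0,0.001,0,0,0,0.015],
    [0,0,0,0,0,0,0.015],
    [0,0,0,0,0,0,0.015]
  ]
}}

```text
clock: 20.15
tcp_pos: [547.9, -1.1, 142.4]
ee_rot: [152.6, 2.9, 88.5]
force: [-24.3, 4.0, 32.6]
gripper_width: 27.0
grasp_force: 85.9
```

```bash
python3 c.py
```

```text
h mouth 0.3161002718574153 lateral tool xy [-0.22 -0.78] ang [0.02 0.01 0.04] F tool [  1.7  -6.7 -40.3]
skirt (array([0.22, 0.82]), np.float64(20.07), 1074)
nip(y,x) -2 (array([-0.35,  0.14]), np.float64(19.53), 92)
face z -0.3
top z tool (expect -30.6) -31.04
skirt z hist [2, 269, 111, 201, 264, 74, 187, 58, 159, 67, 46, 84, 100] [74.2 74.9]
```

Call:
{"op": "drive_tool", "data": {
  "commands": [
    [0,0,-0.0006,0,0,0,0.015],
    [0,0,0,0,0,0,0.015],
    [0,0,0,0,0,0,0.015]
  ]
}}

```text
clock: 20.5
tcp_pos: [547.9, -1.1, 142.5]
ee_rot: [152.6, 2.9, 88.5]
force: [-16.0, 3.1, 24.2]
gripper_width: 27.6
grasp_force: 83.9
```

```bash
python3 c.py; python3 - <<'E'
from h import *
np.seterr(invalid="ignore")
s=bot.snapshot("wrist"); P=cloud(s).reshape(-1,3)
k=(abs(P[:,0]-590)<40)&(abs(P[:,1]-104)<20)&(P[:,2]>95)&(P[:,2]<115); q=P[k]; print("panel",k.sum(),np.median(q[:,2]),cv2.minAreaRect(q[:,:2].astype(np.float32)) if k.sum()>3 else "")
E
```

```text
h mouth 0.3657647397415644 lateral tool xy [-0.22 -0.75] ang [0.01 0.01 0.03] F tool [  1.4  -3.1 -28.9]
skirt (array([0.22, 0.77]), np.float64(20.07), 1084)
nip(y,x) -2 (array([-0.31,  0.  ]), np.float64(19.67), 100)
face z -0.32
top z tool (expect -30.6) -31.02
skirt z hist [1, 251, 117, 202, 246, 87, 178, 70, 161, 63, 61, 74, 102] [74.4 74.8]
panel 2126 105.92063964994321 ((589.3578491210938, 102.92828369140625), (8.793160438537598, 50.485389709472656), 82.95256805419922)
```

The coupler's mouth is on the collar under a steady 29 N push, and the panel is home, so I'm handing in.

```bash
python3 -c "
from cell import bot
print(bot.hand_in())"
```

```text
the job is handed in; nothing more can be done
None
```

The filter panel is home in the housing's slot and let go. The coupler is snapped onto the nipple with its mouth on the collar, still gripped and held down at about 29 N; I handed the job in at about 20.6 s, and no verdict came back.

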